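# Press a bronze bushing into a stirrer's bearing block

### The arm

A 6-joint arm with a two-finger parallel gripper is mounted at the origin on the work surface. World frame = base frame: x ahead of the robot, y to its left, z up, the work surface at z = 0. Lengths are in mm, angles in degrees, forces in N, time in s.
With the tool pointing down it reaches from about 300 to 850 mm from the base axis. Payload 4.2 kg.
Tool frame: the origin (TCP) lies at the centre of the arm's flange, where the gripper is bolted on; the fingertips stand 191 mm ahead of it and the grasp point (between the pads) lies 172 mm ahead of it; y points along the fingers, x is the direction in which the jaws open and shut, and the axes are right-handed (so a half turn about y gives the same grasp; the last joint's range is limited). The gripper opens to 91 mm and grips with 3 to 60 N. Pads are 32 mm wide; open, the fingers measure 118 mm over their backs; the gripper's body (76 mm by 178 mm) begins 60 mm behind the grasp point.
Start: joints at [-77.235, 18.312, 89.639, -0, 72.044, -1.146], TCP at [138.241, -558.133, 404.776] pointing down, gripper open.
Joint ranges: [-177.97, 177.97], [-48.28, 115.42], [12.27, 149.76], [-77.06, 257.06], [2.81, 150.46], [-146.56, 146.56]. Speed limits (degrees/s): [147.25, 147.25, 180, 180, 180, 180].

### API

Orientations are given as [roll, pitch, yaw] about the fixed x, y, z axes, in that order (R = Rz(yaw) Ry(pitch) Rx(roll)).
In Python, from rig import telemetry, cams, job gives the robot as it stands. The module is installed in compiled form; this text tells all that it offers.
- The arm moves only by the shell command python3 -m handwheel 'ROWS' [FORCE]. ROWS is a JSON object of lists of equal length, an entry for each row: "xyz": the shift along the tool's x, y, z in mm, a list of three; "rotation": the turn, a rotation vector about the tool's x, y, z in rad, a list of three; "fingers": the finger opening in mm, from 0 to 91.2. A call has exactly 8 rows; each row shifts and turns the pose as measured when the row begins, along the tool's axes as they then stand; what a row does not reach is not made up. A row lasts 1/8 s, in which the tool goes at most 62.5 mm and 10.7 degrees, less where a joint would pass 70% of its speed; a pose out of reach is approached as far as the arm can. A call is refused whole if a number of a shift passes 62.5 or a number of a turn 0.188, either way. A call with a gripper value outside its range is refused whole. The fingers move at their own pace and stop on an object; FORCE is the grip in N (left out, the last holds). Time passes only in rows, so rows that do not move let the fingers close, or fill a call up. It gives the time, the measured TCP pose, the force and the opening at its end, in the units of the state.
- telemetry.observe(): the state, without advancing time (a new reading comes with each control period).
- cams.camera(name): name is "side" or "top" or "wrist"; returns the picture (420x560x3 uint8, blue, green, red); there is no depth.
- cams.camera_info(name): a dict with "fx", "fy", "cx", "cy" (pixels), "pose" (4x4, takes a point from camera to world coordinates). Camera axes: x right, y up, looking along -z (the intrinsics and any distortion apply to the point x, -y, -z); pixel columns grow to the right and rows downward; lengths in mm; the calibration is good to about 2 mm. A picture is of the moment at which its call begins: read the wrist's pose just before it. camera_info takes no time and is no camera call; for the wrist camera it gives the pose at the moment of the call.
- job.sign_off(): hands the job in, once; it reports no verdict.
The state is a dict: "time_s": time; "joint_pos": joint angles; "qd": joint speeds; "effort": joint torques, N m; "ee_pos": TCP position; "ee_rot": TCP orientation; "force": force on the tool from outside, world axes, zero at the start; "ft_torque": the same for the moment, N m; "width": finger opening in mm.
Only numpy, scipy, OpenCV 4.12 (cv2) and the standard library are available. Lean on these libraries where they do the work, as an engineer would, in place of code of your own. Each camera call takes 0.05 s, during which the arm holds its last target.

### The job

Take the middle-sized of the three bronze bushings and press it, spigot down and upright, into the bore of the bolted-down bearing block until its shoulder squeezes the wave spring flat and sits fully home on the dark seat collar; then let go. It is a stiff hand push fit and the collar is set at a different height each time: feel for the bottom, stop as soon as it is there, and never bear on the block or its collar with more than about 40 N. Leave the other two bushings and everything else on the bench where they are.

Things in the scene. Friction and masses are not known exactly. Their poses are not given: they have to be found in the camera images.
- bush_mid_center (a point): The bushing to fit: the middle-sized bronze bushing, upright. From below: spigot 24 mm diameter and 38 mm long (foot nearly sharp-edged), shoulder (flange) 38 mm diameter and 5 mm thick, neck 22 mm diameter and 30 mm tall; 73 mm in all. The point is on its axis half-way up, 36.5 mm above the foot and 1.5 mm below the shoulder's underside; z points up its axis. Mass about 110 g. Only its spigot matches the bore.
- bush_small_center (a point): The small bronze bushing, upright. From below: spigot 17 mm diameter and 38 mm long (foot nearly sharp-edged), shoulder (flange) 27 mm diameter and 5 mm thick, neck 15 mm diameter and 30 mm tall; 73 mm in all. The point is on its axis half-way up, 36.5 mm above the foot and 1.5 mm below the shoulder's underside; z points up its axis. Mass about 50 g. Not to be used; leave it.
- bush_large_center (a point): The large bronze bushing, upright. From below: spigot 33 mm diameter and 38 mm long (foot nearly sharp-edged), shoulder (flange) 52 mm diameter and 5 mm thick, neck 31 mm diameter and 30 mm tall; 73 mm in all. The point is on its axis half-way up, 36.5 mm above the foot and 1.5 mm below the shoulder's underside; z points up its axis. Mass about 200 g. Not to be used; leave it.
- bore_mouth (a point): Centre of the bore's mouth, level with the block's flat top, z up. Round blind bore, 25.5 mm wide, 40 mm deep, sharp rim, under the collar's 32 mm hole. Four upright sprung steel strips with round tops stand out of its wall; the spigot meets them 4 to 8 mm down and must then be pushed against a drag of 8 to 24 N (hidden, varies).
- wave_ring (a joint): Squeeze of the steel wave spring, a 39 mm ring on the seat collar: 0 free, 4 mm flat, about 4 N when flat. The collar, a dark steel ring, outer 52 mm, hole 32 mm, is screwed into the block round the bore; its top, the hard stop for the shoulder, stands 2 to 22 mm above the block's top, a height not given. The free spring stands 4 mm higher.
- beaker: Glass beaker, 66 mm wide, 85 mm tall; a bystander. Origin at the centre of its underside.
- washbottle: White plastic wash bottle, 66 mm wide, 190 mm tall; a bystander. Origin at the centre of its underside.
- driver: Screwdriver lying flat, 170 mm long; a bystander. Handle to its -x.
- shaft: Plain steel stirrer shaft lying flat, 10 mm thick, 200 mm long along its x; a bystander.
- dish: Shallow white porcelain dish, 90 mm wide, 18 mm tall; a bystander. Origin at the centre of its underside.
- jar: White jar with black lid, 56 mm wide, 75 mm tall; a bystander. Origin at the centre of its underside.
- bush_mid: The same middle bushing; this origin is the centre of its foot.
- housing: The bearing block: aluminium, 80 x 74 mm (x, y) and 45 mm high, bolted on a dark steel plate 130 x 110 x 10 mm, so its top is 55 mm above the bench; it does not move. Origin on the bench under the bore's axis, x and y along the block's sides.
Mind the look-alikes: they are no part of the job. What is shaped like the bush_mid but turquoise is not meant.

How it is judged:
By the outcome, as a careful person would: the job done as asked, in the order asked, and still so for the second after the job is handed in, with the robot touching nothing.
It also fails if it takes over 72 s, if anything falls off the work surface, if the arm or the gripper's body presses on something with over 40 N, if the wrist force passes 120 N, or if a joint passes its speed limit or range.

## Working session

There is one attempt and no reset: what is moved stays moved. The work goes in short steps, Python scripts to look and compute and a shell command to move; the robot and the scene stay as the last step left them, time stands still between calls to the robot, and variables do not carry over. Pictures are saved under pics/ and viewed, and the job is handed in when it is done.

```bash
mkdir -p pics
python3 - <<'E'
from rig import telemetry,cams,job
import cv2,numpy as np
np.set_printoptions(precision=3,suppress=True)
print(telemetry.observe())
for n in ("side","top"):
    cv2.imwrite(f"pics/{n}0.png",cams.camera(n)); 
    i=cams.camera_info(n); print(n,{k:v for k,v in i.items() if k!="pose"}); print(np.array(i["pose"]))
E
```

```text
{'time_s': 0.0, 'joint_pos': array([-77.235,  18.353,  89.708,  -0.001,  72.044,  -1.147]), 'qd': array([-0.017,  0.055,  0.054, -0.029, -0.018,  0.02 ]), 'effort': array([ -0.004, -41.246, -23.197,   0.072,   0.046,  -0.   ]), 'ee_pos': array([ 138.2  , -557.972,  403.9  ]), 'ee_rot': array([-89.999,   0.104, -76.087]), 'force': array([ 0.544, -0.071,  1.119]), 'ft_torque': array([-0.008, -0.014, -0.022]), 'width': 91.22240145539108}
side {'fx': 538.5911424921954, 'fy': 538.5911424921954, 'cx': 285.50049545041765, 'cy': 213.61654488409778}
[[ -0.991   0.085  -0.107 417.005]
 [ -0.137  -0.686   0.714 827.188]
 [ -0.013   0.722   0.692 862.01 ]
 [  0.      0.      0.      1.   ]]
top {'fx': 400.1334986754305, 'fy': 400.1334986754305, 'cx': 274.5679589770533, 'cy': 209.39345131618654}
[[  -0.014    0.994   -0.105  428.25 ]
 [  -1.      -0.013    0.008  -10.891]
 [   0.006    0.105    0.994 1163.379]
 [   0.       0.       0.       1.   ]]
```

View pics/side0.png

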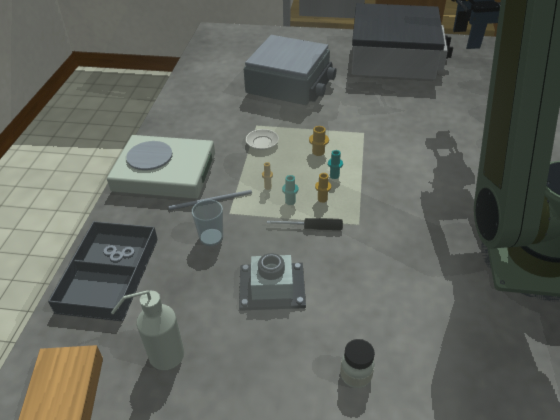

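View pics/top0.png

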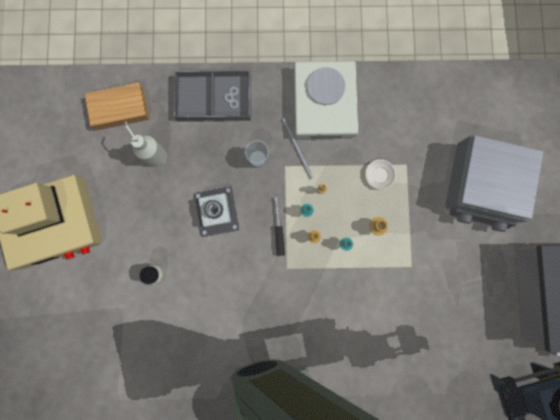

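The side view shows three bronze bushings at about (267,172), (323,187) and (319,140). Two turquoise decoys stand at (290,190) and (335,163), and the block is at (271,270). In the top view the middle bushing is at about (314,237) and the bore at (213,210). I'll enlarge crops of both views.

Run:
```python
import cv2,numpy as np
s=cv2.imread("pics/side0.png");t=cv2.imread("pics/top0.png")
def c(im,x0,y0,w,h,k): return cv2.resize(im[y0:y0+h,x0:x0+w],None,fx=k,fy=k,interpolation=cv2.INTER_CUBIC)
cv2.imwrite("pics/s1.png",c(s,240,115,130,100,6))
cv2.imwrite("pics/s2.png",c(s,230,240,90,75,8))
cv2.imwrite("pics/t1.png",c(t,285,165,125,95,6))
cv2.imwrite("pics/t2.png",c(t,185,180,60,60,10))
```

```text
(no output)
```

View pics/s1.png

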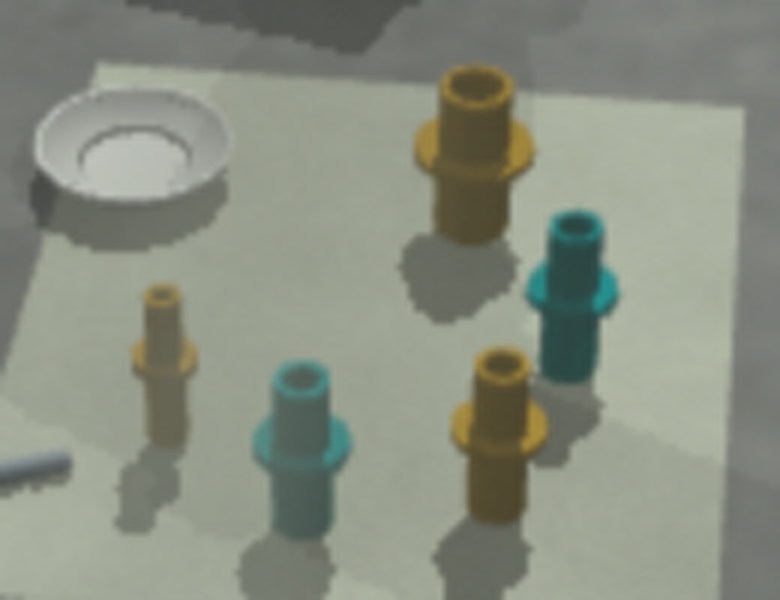

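View pics/s2.png

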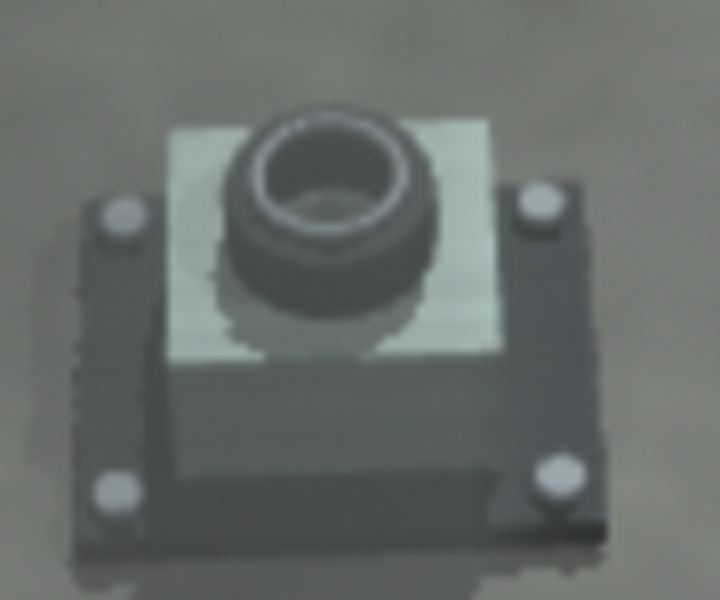

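View pics/t1.png

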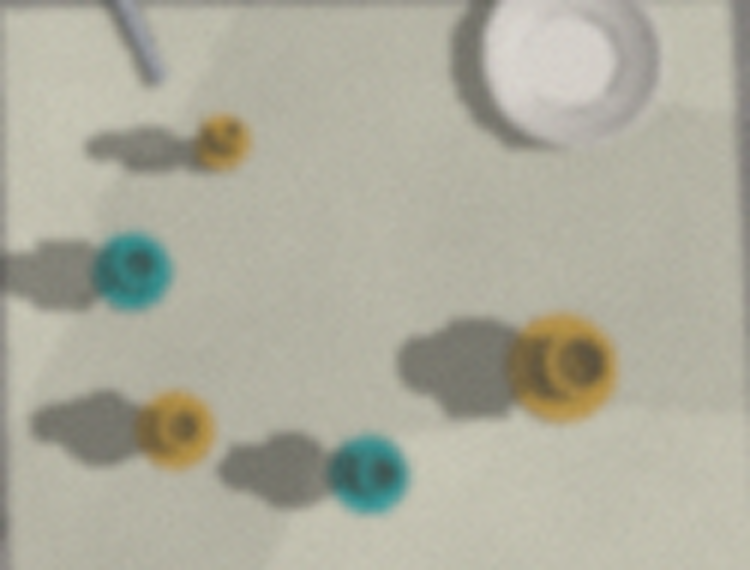

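View pics/t2.png

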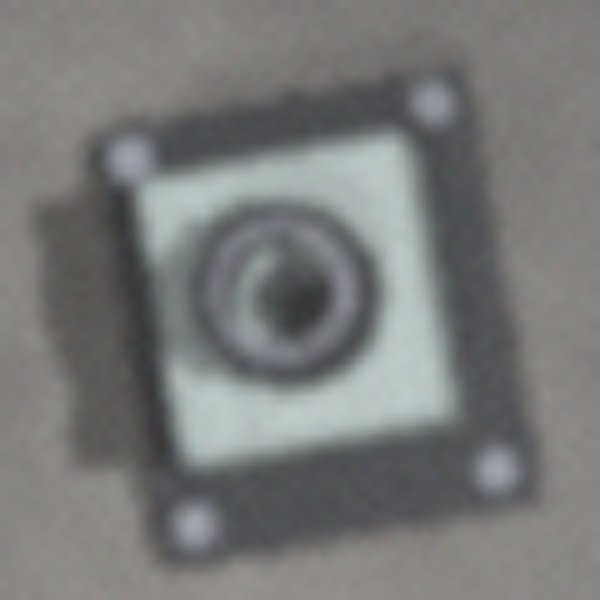

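```bash
cat > h.py <<'E'
import numpy as np
from rig import cams
np.set_printoptions(precision=2,suppress=True)
def ray(n,u,v,info=None):
    i=info or cams.camera_info(n); P=np.array(i["pose"])
    d=P[:3,:3]@np.array([(u-i["cx"])/i["fx"],-(v-i["cy"])/i["fy"],-1]); return P[:3,3],d
def atz(n,u,v,z,info=None):
    o,d=ray(n,u,v,info); return o+d*(z-o[2])/d[2]
def tri(*rs):
    A=np.zeros((3,3));b=np.zeros(3)
    for o,d in rs:
        d=d/np.linalg.norm(d);M=np.eye(3)-np.outer(d,d);A+=M;b+=M@o
    return np.linalg.solve(A,b)
def cr(X,Y,x0,y0,k): return (X+.5)/k-.5+x0,(Y+.5)/k-.5+y0
E
python3 - <<'E'
from h import *
T1=lambda X,Y:cr(X,Y,285,165,6);T2=lambda X,Y:cr(X,Y,185,180,10);S1=lambda X,Y:cr(X,Y,240,115,6);S2=lambda X,Y:cr(X,Y,230,240,8)
print("mid necktop",atz("top",*T1(183,427),73),atz("side",*S1(502,365),73),tri(ray("top",*T1(183,427)),ray("side",*S1(502,365))))
print("mid shoulder",atz("top",*T1(176,429),41),atz("side",*S1(499,426),41))
print("collar tri",tri(ray("top",*T2(286,292)),ray("side",*S2(329,172))))
for p in [(135,182),(405,130),(462,415),(190,470),(298,299)]: print("blk",atz("top",*T2(*p),55))
print("plate",atz("top",*T2(313,313),13))
for p in [(168,128),(488,119),(503,352),(168,362)]: print("blkS",atz("side",*S2(*p),55))
for z in (60,65,70,75,80): print(z,atz("top",*T2(286,292),z),atz("side",*S2(329,172),z))
for n,p in dict(small=(160,296),large=(476,87),tq1=(302,380),tq2=(577,228)).items(): print(n,atz("side",*S1(*p),73))
E
```

```text
mid necktop [ 469.66 -128.47   73.  ] [ 471.11 -123.44   73.  ] [ 470.63 -128.94   68.42]
mid shoulder [ 469.98 -128.62   41.  ] [ 471.26 -125.01   41.  ]
collar tri [548.36 148.87  74.34]
blk [580.68 193.79  55.  ]
blk [594.36 118.48  55.  ]
blk [514.26 102.75  55.  ]
blk [500.   178.07  55.  ]
blk [547.24 148.28  55.  ]
plate [547.62 149.98  13.  ]
blkS [595.2 122.8  55. ]
blkS [515.99 109.75  55.  ]
blkS [502.78 183.1   55.  ]
blkS [581.55 196.2   55.  ]
60 [548.7  150.89  60.  ] [552.   136.47  60.  ]
65 [548.15 150.15  65.  ] [551.16 140.77  65.  ]
70 [547.6  149.42  70.  ] [550.32 145.08  70.  ]
75 [547.06 148.69  75.  ] [549.48 149.39  75.  ]
80 [546.51 147.95  80.  ] [548.64 153.69  80.  ]
small [ 607.32 -149.21   73.  ]
large [ 497.8  -304.58   73.  ]
tq1 [ 545.54 -105.38   73.  ]
tq2 [ 448.78 -212.3    73.  ]
```

```bash
cat >> h.py <<'E'
from scipy.spatial.transform import Rotation as Ro
from rig import telemetry
def pose():
    s=telemetry.observe(); return np.array(s["ee_pos"]),Ro.from_euler("xyz",s["ee_rot"],degrees=True),s
def plan(target,yaw,n,k=None):
    """n rows of straight motion to TCP target with tool down at yaw; prints xyz, rotation"""
    p,R,s=pose(); G=Ro.from_euler("xyz",[-90,0,yaw],degrees=True)
    rv=(R.inv()*G).as_rotvec(); t=np.array(target,float)-p
    X=[];W=[]
    for i in range(n):
        X.append(R.inv().apply(t/n).round(2).tolist()); W.append((rv/n).round(4).tolist()); R=R*Ro.from_rotvec(rv/n)
    print("dist",np.linalg.norm(t),"turn",np.degrees(rv)); print(X);print(W)
E
python3 - <<'E'
from h import *
i=cams.camera_info("wrist");p,R,s=pose()
P=np.array(i["pose"]);print(i["fx"],i["cx"],i["cy"]);print("cam in tool",R.inv().apply(P[:3,3]-p),"look",R.inv().apply(-P[:3,2]),"right",R.inv().apply(P[:3,0]))
print("bottle",atz("top",145,150,100),"beaker",atz("top",257,155,40),"jar",atz("top",150,275,75))
plan([445,-135,390],-15,8)
E
```

```text
331.4269381092141 279.5476828315416 210.012721123164
cam in tool [-0.15 20.32 76.46] look [-0.    0.96 -0.27] right [ 1.  0. -0.]
bottle [706.88 329.84 100.  ] beaker [704.03  28.72  40.  ] jar [370.47 317.59  75.  ]
dist 522.717831008924 turn [ -0.05 -61.09  -0.08]
[[-42.1, 1.82, 49.94], [-35.09, 1.81, 55.09], [-27.46, 1.8, 59.26], [-19.34, 1.78, 62.39], [-10.88, 1.77, 64.4], [-2.23, 1.77, 65.28], [6.47, 1.76, 65.0], [15.05, 1.75, 63.56]]
[[-0.0001, -0.1333, -0.0002], [-0.0001, -0.1333, -0.0002], [-0.0001, -0.1333, -0.0002], [-0.0001, -0.1333, -0.0002], [-0.0001, -0.1333, -0.0002], [-0.0001, -0.1333, -0.0002], [-0.0001, -0.1333, -0.0002], [-0.0001, -0.1333, -0.0002]]
```

```bash
python3 -m handwheel '{"xyz":[[-40,2,48],[-34,2,52],[-26,2,56],[-18,2,58],[-10,2,60],[-2,2,61],[6,2,60],[14,2,58]],"rotation":[[0,-0.133,0],[0,-0.133,0],[0,-0.133,0],[0,-0.133,0],[0,-0.133,0],[0,-0.133,0],[0,-0.133,0],[0,-0.133,0]],"fingers":[40,40,40,40,40,40,40,40]}' 30
python3 - <<'E'
from h import *
plan([470,-127,330],-15,4)
E
```

```text
time_s: 1.1
ee_pos: [425.7, -151.2, 385.6]
ee_rot: [-89.9, 0.0, -13.6]
force: [0.5, -1.2, -0.4]
width: 40.1
dist 75.11762629842119 turn [-0.14  1.35 -0.03]
[[9.35, 13.93, 8.45], [9.29, 13.92, 8.51], [9.24, 13.92, 8.58], [9.19, 13.91, 8.64]]
[[-0.0006, 0.0059, -0.0001], [-0.0006, 0.0059, -0.0001], [-0.0006, 0.0059, -0.0001], [-0.0006, 0.0059, -0.0001]]
```

```bash
python3 -m handwheel '{"xyz":[[9.3,14,8.5],[9.3,14,8.5],[9.3,14,8.5],[9.2,14,8.5],[0,0,0],[0,0,0],[0,0,0],[0,0,0]],"rotation":[[0,0.006,0],[0,0.006,0],[0,0.006,0],[0,0.006,0],[0,0,0],[0,0,0],[0,0,0],[0,0,0]],"fingers":[40,40,40,40,40,40,40,40]}'
python3 - <<'E'
from h import *
import cv2
cv2.imwrite("pics/w1.png",cv2.resize(cams.camera("wrist"),(800,600),interpolation=cv2.INTER_CUBIC)); print(telemetry.observe()["ee_pos"],telemetry.observe()["ee_rot"])
E
```

```text
time_s: 2.1
ee_pos: [472.0, -126.6, 325.4]
ee_rot: [-89.9, 0.2, -15.2]
force: [0.3, 0.2, 1.3]
width: 39.8
[ 472.01 -126.54  325.47] [-89.92   0.18 -15.17]
```

View pics/w1.png

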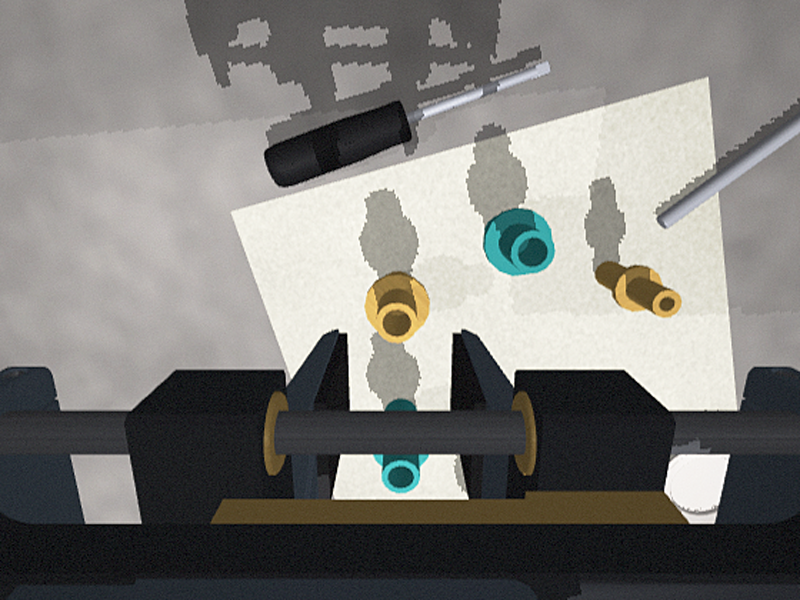

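The wrist view shows the middle bushing with its neck top at about (397,322) and its shoulder at about (397,306). A turquoise decoy is further behind at (400,475).

Run:
```python
from h import *
f=lambda x,y:((x+.5)*.7-.5,(y+.5)*.7-.5)
print(atz("wrist",*f(397,322),73),atz("wrist",*f(397,306.5),42))
print("fingertip mid",(340+459)/2, "tool center proj")
p,R,s=pose(); g=p+R.apply([0,172,0]); print("grasp pt",g, "down axis",R.apply([0,1,0]))
plan([470.5,-127.5,237],-15,5)
```

```text
[ 468.78 -125.97   73.  ] [ 468.28 -126.74   42.  ]
fingertip mid 399.5 tool center proj
grasp pt [ 471.56 -126.16  153.47] down axis [-0.  0. -1.]
dist 88.48943844066244 turn [-0.08 -0.17 -0.18]
[[-0.19, 17.69, -0.29], [-0.2, 17.69, -0.29], [-0.21, 17.69, -0.28], [-0.22, 17.69, -0.27], [-0.23, 17.69, -0.27]]
[[-0.0003, -0.0006, -0.0006], [-0.0003, -0.0006, -0.0006], [-0.0003, -0.0006, -0.0006], [-0.0003, -0.0006, -0.0006], [-0.0003, -0.0006, -0.0006]]
```

```bash
python3 -m handwheel '{"xyz":[[-1.4,16,-0.3],[-1.4,16,-0.3],[0,16,-0.2],[0,16,0],[0,14,0],[0,4,0],[0,0,0],[0,0,0]],"rotation":[[0,0,0],[0,0,0],[0,0,0],[0,0,0],[0,0,0],[0,0,0],[0,0,0],[0,0,0]],"fingers":[40,40,40,40,40,40,40,40]}'
python3 - <<'E'
from h import *
import cv2
im=cams.camera("wrist")
cv2.imwrite("pics/w2.png",cv2.resize(im[180:360,180:380],None,fx=3.3,fy=3.3,interpolation=cv2.INTER_CUBIC)); plan([469,-126.5,236],-15,1)
E
```

```text
time_s: 3.15
ee_pos: [469.5, -127.1, 244.2]
ee_rot: [-89.9, -0.3, -15.2]
force: [0.1, -0.4, 0.1]
width: 40.0
dist 8.324258534010339 turn [-0.07 -0.21  0.29]
[[-0.69, 8.29, 0.37]]
[[-0.0011, -0.0036, 0.0051]]
```

View pics/w2.png

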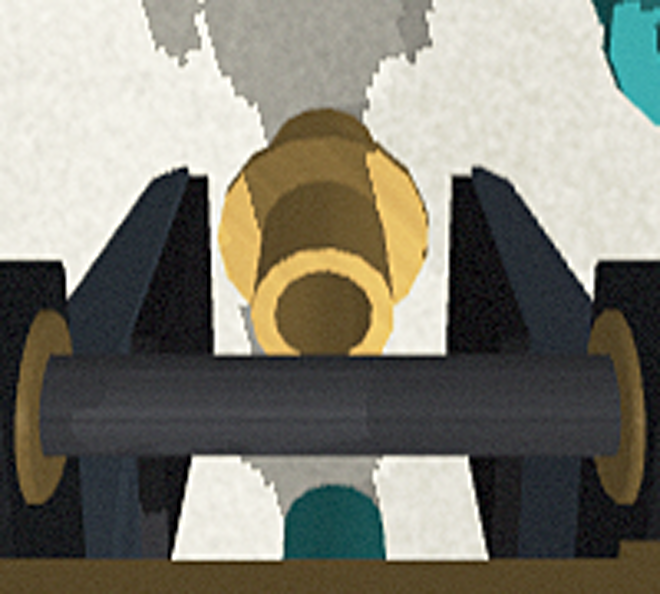

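```bash
python3 - <<'E'
from h import *
f=lambda x,y:((x+.5)/3.3-.5+180,(y+.5)/3.3-.5+180)
a=atz("wrist",*f(323,315),73);p,R,s=pose();print(a,"in tool",R.inv().apply(a-p))
E
python3 -m handwheel '{"xyz":[[-0.7,3,0.2],[0,3,0],[0,2,0],[0,0.6,0],[0,0,0],[0,0,0],[0,0,0],[0,0,0]],"rotation":[[0,-0.003,0.004],[0,0,0],[0,0,0],[0,0,0],[0,0,0],[0,0,0],[0,0,0],[0,0,0]],"fingers":[40,40,40,40,40,40,40,40]}'
```

```text
[ 468.4  -126.33   73.  ] in tool [ -2.14 171.28   0.19]
time_s: 4.2
ee_pos: [469.1, -126.7, 235.8]
ee_rot: [-89.9, -0.1, -15.0]
force: [-0.7, 0.4, -0.2]
width: 40.1
```

```bash
python3 -m handwheel '{"xyz":[[-0.7,0,0],[0,0,0],[0,0,0],[0,0,0],[0,0,0],[0,0,0],[0,0,0],[0,0,0]],"rotation":[[0,0,0],[0,0,0],[0,0,0],[0,0,0],[0,0,0],[0,0,0],[0,0,0],[0,0,0]],"fingers":[30,24,15,15,15,15,15,15]}' 55
python3 - <<'E'
from h import *
import cv2
im=cams.camera("wrist")
cv2.imwrite("pics/w3.png",cv2.resize(im[180:360,180:380],None,fx=3.3,fy=3.3,interpolation=cv2.INTER_CUBIC)); p,R,s=pose();print(p,s["ee_rot"],s["force"],s["ft_torque"],s["width"],R.apply([0,1,0]))
E
```

```text
time_s: 5.2
ee_pos: [468.4, -126.5, 235.8]
ee_rot: [-89.9, -0.1, -15.0]
force: [0.1, -0.6, 0.5]
width: 20.9
[ 468.41 -126.5   235.85] [-89.94  -0.14 -15.02] [-0.18  0.75  0.05] [ 0.01 -0.09  0.04] 20.839543272511694 [ 0.  0. -1.]
```

View pics/w3.png

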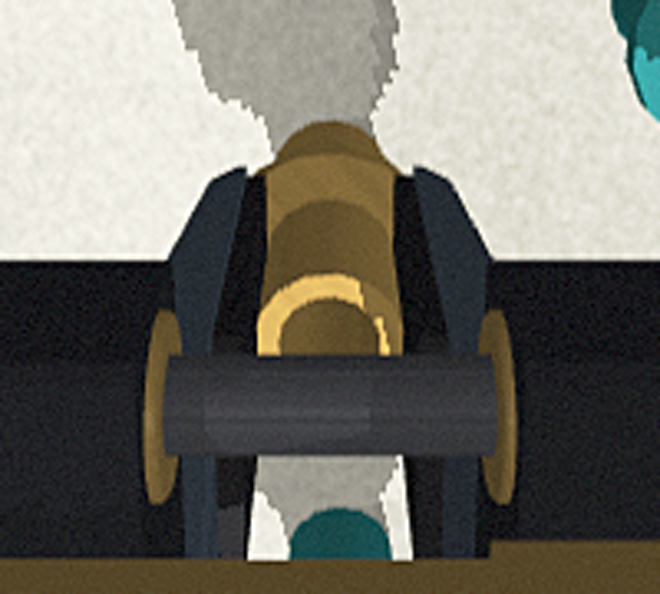

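```bash
python3 - <<'E'
from h import *
f=lambda x,y:((x+.5)/3.3-.5+180,(y+.5)/3.3-.5+180)
p,R,s=pose()
for q in [(330,335),(258,335),(403,335)]:
  a=atz("wrist",*f(*q),73);print(a,"in tool",R.inv().apply(a-p))
E
python3 -m handwheel '{"xyz":[[0,-10,0],[0,-25,0],[0,-30,0],[0,-30,0],[0,-5,0],[0,0,0],[0,0,0],[0,0,0]],"rotation":[[0,0,0],[0,0,0],[0,0,0],[0,0,0],[0,0,0],[0,0,0],[0,0,0],[0,0,0]],"fingers":[15,15,15,15,15,15,15,15]}'
python3 - <<'E'
from h import *
print(pose()[2]["force"]);plan([537,105,335],-15,6)
E
```

```text
[ 468.16 -124.88   73.  ] in tool [ -1.07 162.85   1.32]
[ 458.14 -122.17   73.  ] in tool [-11.46 162.83   1.34]
[ 478.33 -127.63   73.  ] in tool [  9.46 162.88   1.31]
time_s: 6.25
ee_pos: [466.9, -126.2, 337.7]
ee_rot: [-89.9, 0.2, -15.0]
force: [0.8, -0.5, -0.5]
width: 21.0
[ 0.79 -0.52 -0.47]
dist 241.60455958188004 turn [-0.07 -0.02 -0.19]
[[1.3, 0.49, 40.24], [1.31, 0.49, 40.24], [1.31, 0.48, 40.24], [1.31, 0.47, 40.24], [1.31, 0.47, 40.24], [1.31, 0.46, 40.24]]
[[-0.0002, -0.0001, -0.0006], [-0.0002, -0.0001, -0.0006], [-0.0002, -0.0001, -0.0006], [-0.0002, -0.0001, -0.0006], [-0.0002, -0.0001, -0.0006], [-0.0002, -0.0001, -0.0006]]
```

```bash
python3 -m handwheel '{"xyz":[[1,0.5,30],[1.3,0.5,42],[1.3,0.5,46],[1.3,0.5,46],[1.3,0.5,40],[1.3,0.5,28],[0,0,8],[0,0,0]],"rotation":[[0,0,0],[0,0,0],[0,0,0],[0,0,0],[0,0,0],[0,0,0],[0,0,0],[0,0,0]],"fingers":[15,15,15,15,15,15,15,15]}'
python3 - <<'E'
from h import *
import cv2
im=cams.camera("wrist"); cv2.imwrite("pics/w4raw.png",im)
cv2.imwrite("pics/w4.png",cv2.resize(im[60:330,110:450],None,fx=2.2,fy=2.2,interpolation=cv2.INTER_CUBIC));print(pose()[0],pose()[2]["ee_rot"])
i=cams.camera_info("wrist");np.savez("w4.npz",P=np.array(i["pose"]),p=pose()[0],r=pose()[2]["ee_rot"])
E
```

```text
time_s: 7.25
ee_pos: [538.2, 109.7, 327.8]
ee_rot: [-90.2, 0.8, -15.1]
force: [0.4, 0.1, -0.7]
width: 20.8
[538.06 109.26 327.83] [-90.21   0.84 -15.17]
```

View pics/w4.png

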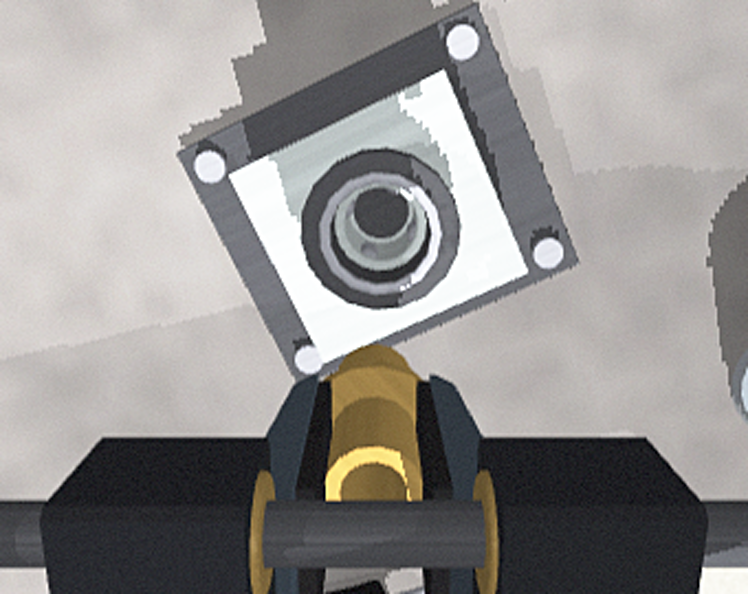

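Run:
```python
import cv2
im=cv2.imread("pics/w4raw.png")
cv2.imwrite("pics/w4b.png",cv2.resize(im[120:210,240:330],None,fx=6.6,fy=6.6,interpolation=cv2.INTER_CUBIC))
```

```text
(no output)
```

View pics/w4b.png

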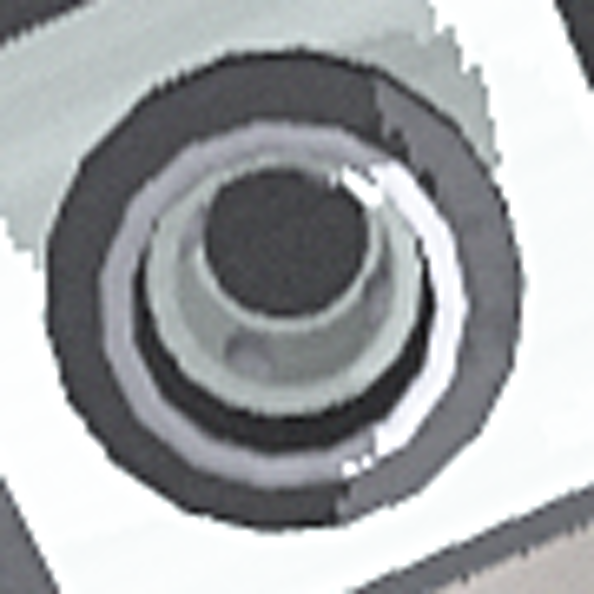

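Run:
```python
from h import *
d=np.load("w4.npz");i=dict(cams.camera_info("wrist"));i["pose"]=d["P"]
f=lambda x,y:((x+.5)/6.6-.5+240,(y+.5)/6.6-.5+120)
g=lambda x,y:((x+.5)/2.2-.5+110,(y+.5)/2.2-.5+60)
R=Ro.from_euler("xyz",d["r"],degrees=True);p=d["p"]
def sh(n,px,z):
  a=atz("",*px,z,i); print(n,z,a,"tool",R.inv().apply(a-p))
for z in (68,70,72): sh("collar",f(284.5,290),z)
for z in (72,74,76): sh("spring",f(283.5,304.5),z)
sh("floor",f(287,243),15)
c=[(230,173),(444,71),(527,270),(318,368)]
for q in c: sh("blk",g(*q),55)
sh("blkctr",g(*np.mean(c,0)),55)
print("sizes",[np.linalg.norm(atz("",*g(*c[k]),55,i)-atz("",*g(*c[k-1]),55,i)) for k in range(4)])
# collar dia
for z in (68,70,72,74): print(z,np.linalg.norm(atz("",*f(47,290),z,i)-atz("",*f(522,290),z,i)),np.linalg.norm(atz("",*f(285,50),z,i)-atz("",*f(285,530),z,i)),"spring",np.linalg.norm(atz("",*f(100,304),z,i)-atz("",*f(467,304),z,i)))
for q,z in [((372,480),155+9)]: sh("neck",g(*q),p[2]-163)
print(telemetry.observe()["ee_rot"],telemetry.observe()["ee_pos"])
```

```text
collar 68 [546.7  151.41  68.  ] tool [  1.1  259.69  43.88]
collar 70 [546.79 151.68  70.  ] tool [  1.09 257.68  44.16]
collar 72 [546.87 151.95  72.  ] tool [  1.07 255.68  44.44]
spring 72 [546.36 150.47  72.  ] tool [  0.96 255.69  42.88]
spring 74 [546.45 150.76  74.  ] tool [  0.95 253.69  43.17]
spring 76 [546.54 151.04  76.  ] tool [  0.93 251.69  43.46]
floor 15 [546.36 150.14  15.  ] tool [  1.88 312.68  42.76]
blk 55 [501.64 181.11  55.  ] tool [-49.97 273.37  60.81]
blk 55 [579.46 193.8   55.  ] tool [ 21.81 272.2   93.42]
blk 55 [591.92 122.17  55.  ] tool [ 52.58 272.    27.55]
blk 55 [510.78 106.22  55.  ] tool [-21.54 273.21  -9.08]
blkctr 55 [546.59 152.32  55.  ] tool [  0.95 272.69  44.78]
sizes [np.float64(75.44693480260023), np.float64(78.84634595602526), np.float64(72.70137133494735), np.float64(82.68881077511155)]
68 51.95317398918767 52.566814697434324 spring 40.212584307046605
70 51.51875203262397 52.12726160110321 spring 39.87633479211261
72 51.08433007606038 51.68770850477208 spring 39.540085277178605
74 50.64990811949669 51.24815540844091 spring 39.2038357622445
neck 164.83222219512265 [534.97 112.55 164.83] tool [ -1.47 163.03   2.96]
[-90.21   0.84 -15.17] [538.06 109.26 327.83]
```

```bash
python3 - <<'E'
import cv2
im=cv2.imread("pics/w4raw.png")
cv2.imwrite("pics/w4c.png",cv2.resize(im[205:295,230:330],None,fx=6.6,fy=6.6,interpolation=cv2.INTER_CUBIC))
E
python3 - <<'E'
from h import *
plan([548.2-11.7,150.8-43.5,330],-15,2)
E
```

```text
dist 3.31336414977242 turn [ 0.21 -0.17 -0.84]
[[-0.51, -1.07, -1.16], [-0.5, -1.08, -1.15]]
[[0.0018, -0.0015, -0.0073], [0.0018, -0.0015, -0.0073]]
```

View pics/w4c.png

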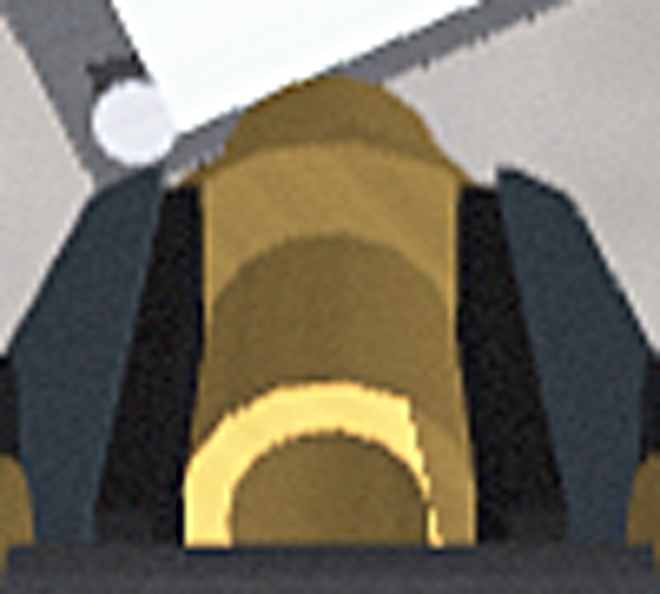

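```bash
cat > b.py <<'E'
from h import *
d=np.load("w4.npz");i=dict(cams.camera_info("wrist"));i["pose"]=d["P"]
f=lambda x,y:((x+.5)/6.6-.5+230,(y+.5)/6.6-.5+205)
R=Ro.from_euler("xyz",d["r"],degrees=True);p=d["p"]
for n,q,dep,r in [("foot",(337,76),235.8,12),("shl",(332,140),192.8,19),("neckbase",(333,235),192.8,11),("necktop",(331,380),162.8,11)]:
  o,v=ray("",*f(*q),i); o=R.inv().apply(o-p);v=R.inv().apply(v); a=o+v*(dep-o[1])/v[1]; print(n,a,"axis z",a[2]-r)
E
python3 b.py
```

```text
foot [ -0.42 235.8   11.49] axis z -0.5078658158275715
shl [ -0.95 192.8   19.04] axis z 0.03693061603300407
neckbase [ -0.87 192.8   10.61] axis z -0.3879877437216237
necktop [ -1.03 162.8   11.22] axis z 0.2170531621016636
```

Run:
```python
from h import *
d=np.load("w4.npz");R=Ro.from_euler("xyz",d["r"],degrees=True);print(d["p"]+R.apply([1.65,255.7,44.1]))
plan([547.2,150.9,326],-15,4)
```

```text
[547.34 151.47  71.98]
dist 42.66819243419354 turn [ 0.21 -0.17 -0.84]
[[-0.51, 0.43, 10.65], [-0.51, 0.43, 10.65], [-0.5, 0.44, 10.65], [-0.49, 0.45, 10.65]]
[[0.0009, -0.0007, -0.0036], [0.0009, -0.0007, -0.0036], [0.0009, -0.0007, -0.0036], [0.0009, -0.0007, -0.0036]]
```

```bash
python3 -m handwheel '{"xyz":[[-0.5,0.4,10.6],[-0.5,0.4,10.6],[-0.5,0.4,10.6],[-0.5,0.4,10.6],[0,0,0],[0,0,0],[0,0,0],[0,0,0]],"rotation":[[0.001,-0.001,-0.004],[0.001,-0.001,-0.004],[0.001,-0.001,-0.004],[0.001,-0.001,-0.004],[0,0,0],[0,0,0],[0,0,0],[0,0,0]],"fingers":[15,15,15,15,15,15,15,15]}'
python3 - <<'E'
from h import *
import cv2
im=cams.camera("wrist"); s=cams.camera("side")
cv2.imwrite("pics/w5.png",cv2.resize(im[170:295,220:340],None,fx=4.8,fy=4.8,interpolation=cv2.INTER_CUBIC))
cv2.imwrite("pics/s5.png",cv2.resize(s[190:320,220:330],None,fx=4.6,fy=4.6,interpolation=cv2.INTER_CUBIC))
plan([547.3,151.2,326],-15,1)
i=cams.camera_info("wrist");np.savez("w5.npz",P=np.array(i["pose"]),p=pose()[0],r=pose()[2]["ee_rot"])
E
```

```text
time_s: 8.3
ee_pos: [547.4, 151.2, 326.2]
ee_rot: [-90.0, -0.1, -15.1]
force: [0.9, -0.1, -1.4]
width: 21.0
dist 0.22319719378543967 turn [ 0.01 -0.1   0.13]
[[-0.06, 0.2, -0.07]]
[[0.0001, -0.0017, 0.0023]]
```

View pics/w5.png

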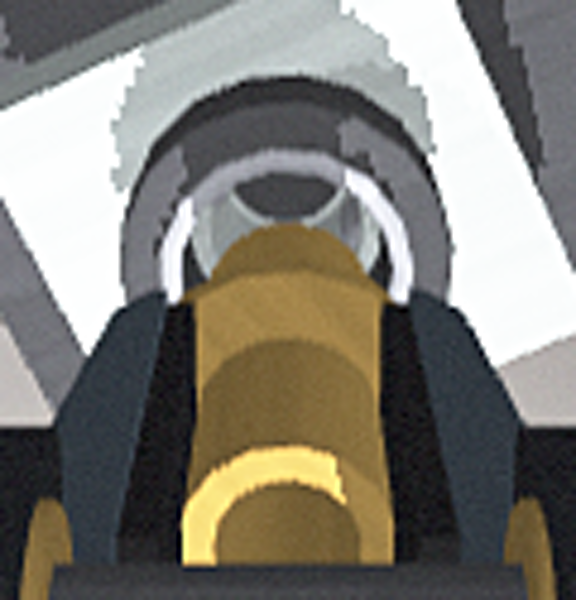

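View pics/s5.png

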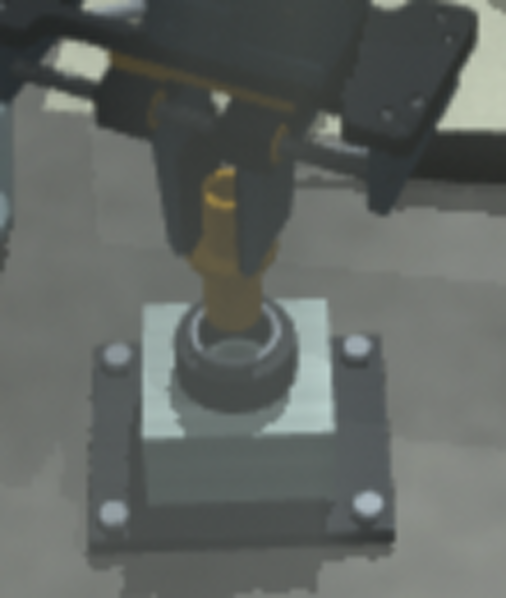

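```bash
cat > b2.py <<'E'
from h import *
d=np.load("w5.npz");i=dict(cams.camera_info("wrist"));i["pose"]=d["P"]
f=lambda x,y:((x+.5)/4.8-.5+220,(y+.5)/4.8-.5+170)
R=Ro.from_euler("xyz",d["r"],degrees=True);p=d["p"]
for n,q,dep,r in [("foot",(288,223),235.8,12),("shl",(288,270),192.8,19),("neckbase",(288,340),192.8,11),("necktop",(288,445),162.8,11),
 ("spring z74",(287,150),326.2-74,19.5),("spring z76",(287,150),326.2-76,19.5),("collar z70",(286,77),326.2-70,26),("collar z68",(286,77),326.2-68,26),
 ("springL74",(160,270),252.2,0),("springR",(413,270),252.2,0),("colL",(122,255),256,0),("colR",(452,255),256,0)]:
  o,v=ray("",*f(*q),i); o=R.inv().apply(o-p);v=R.inv().apply(v); a=o+v*(dep-o[1])/v[1]; print(n,a,"axis z",a[2]-r)
E
python3 b2.py
```

```text
foot [ -1.09 235.8   11.51] axis z -0.4859276504633385
shl [ -1.07 192.8   19.  ] axis z -0.004228315911824154
neckbase [ -1.07 192.8   10.45] axis z -0.5455273020044871
necktop [ -1.06 162.8   11.12] axis z 0.12249704332758427
spring z74 [ -1.24 252.2   17.99] axis z -1.5075706777403113
spring z76 [ -1.24 250.2   18.5 ] axis z -0.9974159204245581
collar z70 [ -1.39 256.2   28.34] axis z 2.3443839542610476
collar z68 [ -1.39 258.2   27.93] axis z 1.9306514638889212
springL74 [-20.77 252.2   -1.02] axis z -1.0209399094965335
springR [ 18.11 252.2   -1.04] axis z -1.0352496516191394
colL [-26.95 256.     0.16] axis z 0.16293589732332237
colR [ 24.44 256.     0.14] axis z 0.1437227634846039
```

```bash
sed -i 's/^ ("spring z74".*/ ("c70",(286,103),256.2,26),("c72",(286,103),254.2,26),("base",(286,77),271.2,26),/; s/^ ("springL74.*/]:/' b2.py; python3 b2.py
```

```text
foot [ -1.09 235.8   11.51] axis z -0.4859276504633385
shl [ -1.07 192.8   19.  ] axis z -0.004228315911824154
neckbase [ -1.07 192.8   10.45] axis z -0.5455273020044871
necktop [ -1.06 162.8   11.12] axis z 0.12249704332758427
c70 [ -1.39 256.2   24.33] axis z -1.672464163807362
c72 [ -1.39 254.2   24.78] axis z -1.2246739346667397
base [ -1.41 271.2   25.24] axis z -0.7586097235298794
```

```bash
python3 -m handwheel '{"xyz":[[-0.3,4,-0.8],[0,6,0],[0,7,0],[0,6,0],[0,4.5,0],[0,2,0],[0,0,0],[0,0,0]],"rotation":[[0,-0.001,0.002],[0,0,0],[0,0,0],[0,0,0],[0,0,0],[0,0,0],[0,0,0],[0,0,0]],"fingers":[15,15,15,15,15,15,15,15]}'
python3 - <<'E'
from h import *
import cv2
im=cams.camera("wrist")
cv2.imwrite("pics/w6.png",cv2.resize(im[170:295,220:340],None,fx=4.8,fy=4.8,interpolation=cv2.INTER_CUBIC))
plan([546.85,150.4,290.8],-15,1);print(pose()[2]["force"],pose()[2]["ft_torque"])
E
```

```text
time_s: 9.4
ee_pos: [546.8, 150.3, 294.1]
ee_rot: [-90.0, 0.0, -15.1]
force: [-0.4, 0.4, 0.1]
width: 21.0
dist 3.3906909363628466 turn [ 0.03 -0.05 -0.03]
[[0.02, 3.39, 0.11]]
[[0.0005, -0.0008, -0.0005]]
[ 0.71 -0.03 -1.31] [-0.02 -0.1   0.  ]
```

View pics/w6.png

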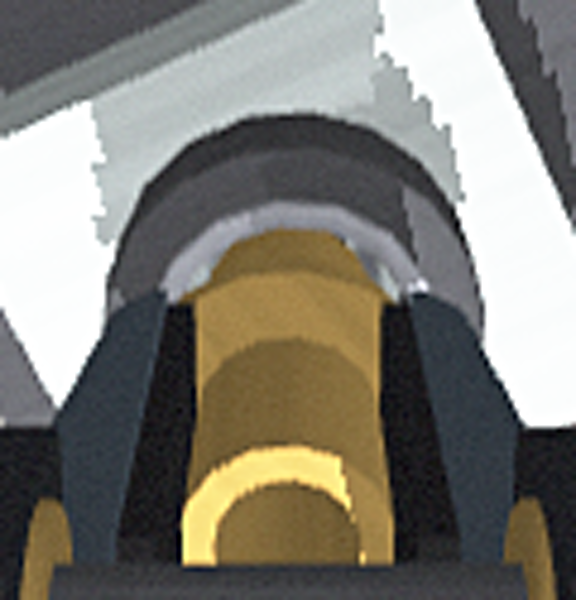

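Run:
```python
from h import *
import cv2
im=cams.camera("wrist")
cv2.imwrite("pics/w7.png",cv2.resize(im[188:240,236:326],None,fx=8.8,fy=8.8,interpolation=cv2.INTER_CUBIC))
i=cams.camera_info("wrist");np.savez("w7.npz",P=np.array(i["pose"]),p=pose()[0],r=pose()[2]["ee_rot"])
```

```text
(no output)
```

View pics/w7.png

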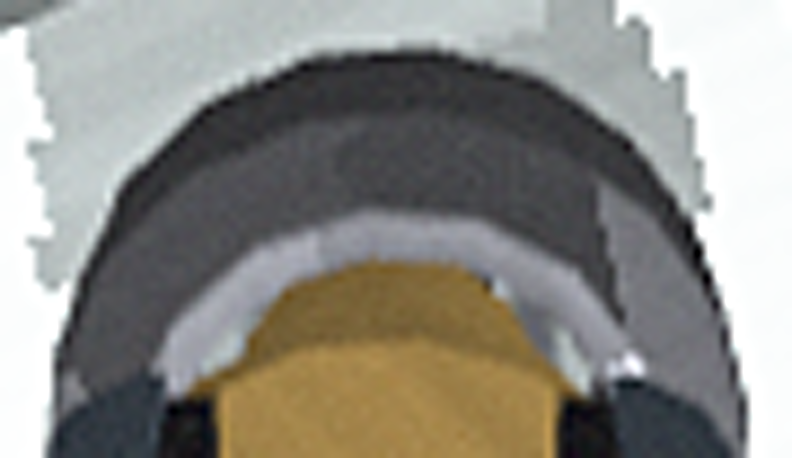

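```bash
cat > fit.py <<'E'
from h import *
from scipy.optimize import least_squares
d=np.load("w7.npz");i=dict(cams.camera_info("wrist"));P=d["P"];R=Ro.from_euler("xyz",d["r"],degrees=True);p=d["p"]
f=lambda q:np.array([((x+.5)/8.8-.5+236,(y+.5)/8.8-.5+188) for x,y in q])
top=f([(200,168),(290,128),(400,108),(500,120),(600,175)])
base=f([(180,130),(240,90),(320,58),(400,47),(480,60),(560,95),(640,150),(690,215)])
spr=f([(165,335),(210,285),(270,245),(370,212),(440,215),(520,240),(580,280),(625,330)])
foot=f([(272,300),(300,275),(380,262),(470,266),(508,300)])
neck=f([])
def circ(c,z,r):
    t=np.linspace(0,2*np.pi,721); W=np.stack([c[0]+r*np.cos(t),c[1]+r*np.sin(t),0*t+z],1)
    q=(W-P[:3,3])@P[:3,:3]; return np.stack([i["cx"]+i["fx"]*q[:,0]/-q[:,2],i["cy"]-i["fy"]*q[:,1]/-q[:,2]],1)
def dist(pts,C): return np.sqrt(((pts[:,None]-C[None])**2).sum(2).min(1))
def sdist(pts,C):
    m=C.mean(0);k=((pts[:,None]-C[None])**2).sum(2).argmin(1);s=np.sign(np.linalg.norm(pts-m,axis=1)-np.linalg.norm(C[k]-m,axis=1));return s*dist(pts,C)
def go(name,fun,x0):
    r=least_squares(fun,x0,diff_step=1e-4); c=np.r_[r.x[:2],60]; print(name,r.x,"tool xz",R.inv().apply(c-p)[[0,2]],"rms",np.sqrt(np.mean(r.fun**2)))
c0=[547,150]
go("base",lambda x:sdist(base,circ(x,55,26)),c0)
go("top",lambda x:sdist(top,circ(x,70,26)),c0)
go("spr",lambda x:sdist(spr,circ(x,74,19.5)),c0)
go("all",lambda x:np.r_[sdist(base,circ(x,55,26)),sdist(top,circ(x,x[2],26)),sdist(spr,circ(x,x[2]+4,19.5))],c0+[70])
go("foot",lambda x:sdist(foot,circ(x,p[2]-235.8,12)),c0)
E
python3 fit.py
```

```text
base [546.58 150.81] tool xz [-0.2   0.58] rms 0.2503262205674422
top [546.18 149.98] tool xz [-0.38 -0.32] rms 0.32421911971692097
spr [546.2  149.93] tool xz [-0.35 -0.37] rms 0.18080022858436634
all [546.51 150.83  73.53] tool xz [-0.28  0.58] rms 0.2716127704342631
foot [545.69 149.9 ] tool xz [-0.83 -0.52] rms 0.644500227602887
```

```bash
python3 -m handwheel '{"xyz":[[0.5,0.5,0.2],[0,0.8,0],[0,0.8,0],[0,0.8,0],[0,0.8,0],[0,0.8,0],[0,0.8,0],[0,0,0]],"rotation":[[0,0,0],[0,0,0],[0,0,0],[0,0,0],[0,0,0],[0,0,0],[0,0,0],[0,0,0]],"fingers":[15,15,15,15,15,15,15,15]}'
python3 - <<'E'
from h import *
p,R,s=pose();print(p,s["force"],s["ft_torque"],s["ee_rot"])
E
```

```text
time_s: 10.5
ee_pos: [547.4, 150.4, 288.8]
ee_rot: [-90.0, 0.0, -15.0]
force: [-0.0, 1.0, -0.3]
width: 21.0
[547.42 150.36 288.78] [-0.03  1.   -0.34] [-0.08 -0.1   0.07] [-90.01   0.   -15.05]
```

```bash
python3 -m handwheel '{"xyz":[[0,0.8,0],[0,0.8,0],[0,0.8,0],[0,0.8,0],[0,0,0],[0,0,0],[0,0,0],[0,0,0]],"rotation":[[0,0,0],[0,0,0],[0,0,0],[0,0,0],[0,0,0],[0,0,0],[0,0,0],[0,0,0]],"fingers":[15,15,15,15,15,15,15,15]}'
python3 - <<'E'
from h import *
p,R,s=pose();print(p,s["force"],s["ft_torque"],s["ee_rot"])
E
```

```text
time_s: 11.5
ee_pos: [547.6, 150.5, 285.7]
ee_rot: [-90.0, -0.0, -15.1]
force: [-0.4, 0.1, -1.0]
width: 21.2
[547.56 150.52 285.7 ] [-0.37  0.05 -0.97] [-0.01 -0.04  0.01] [-89.97  -0.03 -15.06]
```

```bash
python3 -m handwheel '{"xyz":[[0,0.8,0],[0,0.8,0],[0,0.8,0],[0,0.8,0],[0,0.8,0],[0,0,0],[0,0,0],[0,0,0]],"rotation":[[0,0,0],[0,0,0],[0,0,0],[0,0,0],[0,0,0],[0,0,0],[0,0,0],[0,0,0]],"fingers":[15,15,15,15,15,15,15,15]}' 60
python3 - <<'E'
from h import *
p,R,s=pose();print(p,s["force"],s["ft_torque"],s["ee_rot"])
E
```

```text
time_s: 12.5
ee_pos: [547.4, 150.8, 284.2]
ee_rot: [-89.9, -0.1, -15.1]
force: [-0.6, 0.2, 2.7]
width: 20.5
[547.38 150.76 284.21] [-0.63  0.23  2.73] [0.03 0.2  0.01] [-89.88  -0.11 -15.07]
```

```bash
python3 -m handwheel '{"xyz":[[0,1,0],[0,1.2,0],[0,1.2,0],[0,1.2,0],[0,1.2,0],[0,1.2,0],[0,1.2,0],[0,1.2,0]],"rotation":[[0,0,0],[0,0,0],[0,0,0],[0,0,0],[0,0,0],[0,0,0],[0,0,0],[0,0,0]],"fingers":[15,15,15,15,15,15,15,15]}' 60
python3 - <<'E'
from h import *
p,R,s=pose();print(p,s["force"],s["ft_torque"],s["ee_rot"])
E
```

```text
time_s: 13.5
ee_pos: [547.0, 150.9, 283.1]
ee_rot: [-89.8, -0.3, -15.0]
force: [-4.1, -0.2, 11.0]
width: 20.8
[547.04 150.91 283.08] [-4.08 -0.22 10.97] [-0.16  0.7  -0.  ] [-89.75  -0.28 -15.05]
```

```bash
python3 -m handwheel '{"xyz":[[-0.4,0,0],[-0.2,1.5,0],[0,2,0],[0,2,0],[0,2,0],[0,2,0],[0,2,0],[0,2,0]],"rotation":[[-0.001,0,0.003],[-0.001,0,0.002],[0,0,0],[0,0,0],[0,0,0],[0,0,0],[0,0,0],[0,0,0]],"fingers":[15,15,15,15,15,15,15,15]}' 60
python3 - <<'E'
from h import *
import cv2
p,R,s=pose();print(p,s["force"],s["ft_torque"],s["ee_rot"])
im=cams.camera("wrist")
cv2.imwrite("pics/w8.png",cv2.resize(im[170:295,220:340],None,fx=4.8,fy=4.8,interpolation=cv2.INTER_CUBIC))
p,R,s=pose();print(p,s["force"])
E
```

```text
time_s: 14.5
ee_pos: [546.9, 150.9, 277.0]
ee_rot: [-89.8, -0.3, -15.0]
force: [-3.8, -0.9, 12.2]
width: 21.0
[546.94 150.91 277.  ] [-3.77 -0.95 12.18] [-0.12  0.66  0.08] [-89.77  -0.25 -15.02]
[546.92 150.91 276.87] [-2.41 -0.89 10.54]
```

View pics/w8.png

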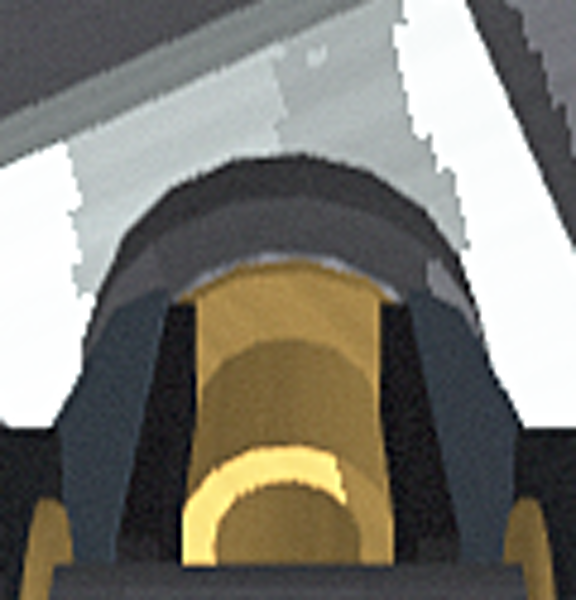

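```bash
python3 -m handwheel '{"xyz":[[-0.3,1.5,0],[-0.2,2,0],[0,2,0],[0,2,0],[0,2,0],[0,2,0],[0,2,0],[0,2,0]],"rotation":[[-0.002,0,0.003],[-0.001,0,0.002],[0,0,0],[0,0,0],[0,0,0],[0,0,0],[0,0,0],[0,0,0]],"fingers":[15,15,15,15,15,15,15,15]}' 60
python3 - <<'E'
from h import *
p,R,s=pose();print(p,s["force"],s["ft_torque"],s["ee_rot"])
E
```

```text
time_s: 15.55
ee_pos: [546.7, 150.9, 274.7]
ee_rot: [-89.7, -0.3, -15.0]
force: [-3.2, -0.7, 15.7]
width: 21.1
[546.74 150.95 274.7 ] [-3.19 -0.69 15.69] [-0.23  0.88  0.01] [-89.74  -0.34 -15.  ]
```

```bash
python3 -m handwheel '{"xyz":[[-0.3,2,0],[-0.2,2.4,0],[0,2.4,0],[0,2.4,0],[0,2.4,0],[0,2.4,0],[0,2.4,0],[0,2.4,0]],"rotation":[[-0.002,0,0.003],[-0.001,0,0.002],[0,0,0],[0,0,0],[0,0,0],[0,0,0],[0,0,0],[0,0,0]],"fingers":[15,15,15,15,15,15,15,15]}' 60
python3 - <<'E'
from h import *
p,R,s=pose();print(p,s["force"],s["ft_torque"],s["ee_rot"])
E
```

```text
time_s: 16.55
ee_pos: [546.2, 150.9, 273.1]
ee_rot: [-89.7, -0.5, -15.0]
force: [-5.1, -1.7, 19.0]
width: 20.9
[546.24 150.88 273.07] [-5.15 -1.73 18.96] [-0.26  1.2   0.01] [-89.69  -0.48 -15.  ]
```

```bash
python3 -m handwheel '{"xyz":[[0.5,0,0.1],[0.5,0,0.1],[0.5,0,0.1],[0.3,0,0],[0.2,0,0],[0,0,0],[0,0,0],[0,0,0]],"rotation":[[-0.002,0,0.003],[-0.002,0,0.003],[-0.002,0,0.003],[-0.001,0,0.002],[-0.001,0,0.002],[0,0,0],[0,0,0],[0,0,0]],"fingers":[15,15,15,15,15,15,15,15]}' 60
python3 - <<'E'
from h import *
p,R,s=pose();print(p,s["force"],s["ft_torque"],s["ee_rot"])
E
```

```text
time_s: 17.55
ee_pos: [548.9, 151.2, 273.2]
ee_rot: [-90.0, 0.2, -15.0]
force: [-0.4, 0.7, 3.7]
width: 20.8
[548.86 151.21 273.18] [-0.43  0.69  3.73] [ 0.16 -0.04  0.07] [-90.05   0.24 -15.02]
```

```bash
python3 -m handwheel '{"xyz":[[-0.4,1,0],[0,2,0],[0,2.4,0],[0,2.4,0],[0.1,2.4,0],[0.1,2.4,0],[0.1,2.4,0],[0.1,2.4,0]],"rotation":[[0,0,-0.002],[0,0,0],[-0.0005,0,0.001],[-0.0005,0,0.001],[-0.0005,0,0.001],[-0.0005,0,0.001],[-0.0005,0,0.001],[-0.0005,0,0.001]],"fingers":[15,15,15,15,15,15,15,15]}' 60
python3 - <<'E'
from h import *
p,R,s=pose();print(p,s["force"],s["ft_torque"],s["ee_rot"])
E
```

```text
time_s: 18.55
ee_pos: [548.2, 151.1, 273.1]
ee_rot: [-89.9, 0.0, -15.0]
force: [-3.9, 0.1, 17.3]
width: 21.1
[548.18 151.11 273.06] [-3.88  0.13 17.32] [-0.02  0.86  0.04] [-89.94   0.03 -15.03]
```

Run:
```python
from h import *
import cv2
im=cams.camera("wrist");s=cams.camera("side")
cv2.imwrite("pics/w9.png",cv2.resize(im[195:295,230:330],None,fx=5.8,fy=5.8,interpolation=cv2.INTER_CUBIC))
cv2.imwrite("pics/s9.png",cv2.resize(s[220:300,235:310],None,fx=7.4,fy=7.4,interpolation=cv2.INTER_CUBIC))
p,R,s=pose();print(p,s["force"])
```

```text
[548.17 151.11 273.04] [-4.09  0.16 18.49]
```

View pics/w9.png

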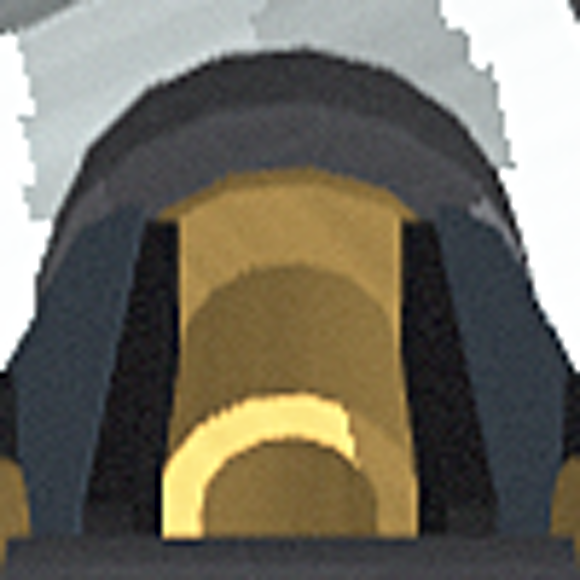

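View pics/s9.png

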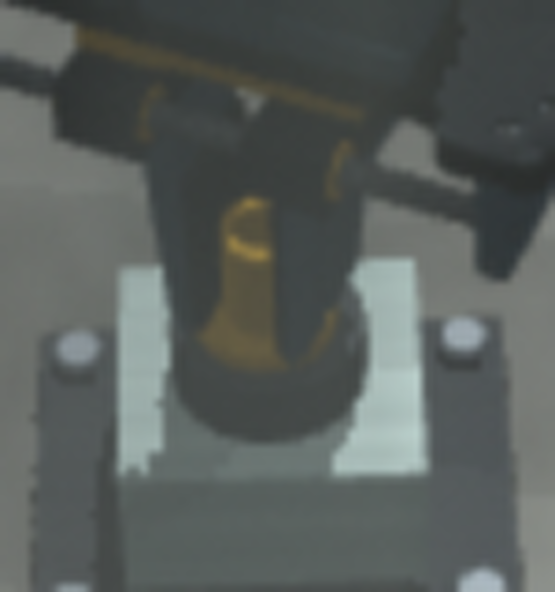

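```bash
cat > b3.py <<'E'
from h import *
i=cams.camera_info("wrist");p,R,s=pose()
f=lambda x,y:((x+.5)/5.8-.5+230,(y+.5)/5.8-.5+195)
def t(n,q,z,r):
  o,v=ray("",*f(*q),i); a=o+v*(z-o[2])/v[2];a=R.inv().apply(a-p); print(n,z,a,"axis z",a[2]-r)
t("base",(297,49),55,26)
for z in (68,70,72,74,76): t("top",(297,103),z,26)
for z in (75,75.2): t("shoulder under",(290,168),z,19)
for z in (80.2,): t("shoulder top",(290,183),z,19)
t("neckbase",(290,265),80.2,11);t("necktop",(290,392),110.2,11)
E
python3 b3.py
python3 -m handwheel '{"xyz":[[0,0,0],[0,1.5,0],[0,2.2,0],[0,2.6,0],[0,2.8,0],[0.1,2.8,0],[0.1,2.8,0],[0.1,2.8,0]],"rotation":[[0,0,0],[0,0,0],[-0.0005,0,0.001],[-0.0005,0,0.001],[-0.0005,0,0.001],[-0.0005,0,0.001],[-0.0005,0,0.001],[-0.0005,0,0.001]],"fingers":[15,15,15,15,15,15,15,15]}' 60
python3 - <<'E'
from h import *
p,R,s=pose();print(p,s["force"],s["ft_torque"],s["ee_rot"])
E
```

```text
base 55 [ -0.34 218.07  25.3 ] axis z -0.7026902472816552
top 68 [ -0.38 205.07  23.12] axis z -2.8828329227714633
top 70 [ -0.39 203.07  23.7 ] axis z -2.298289349924442
top 72 [ -0.39 201.07  24.29] axis z -1.7137457770773672
top 74 [ -0.4  199.07  24.87] axis z -1.1292022042303458
top 76 [ -0.41 197.07  25.46] axis z -0.5446586313832924
shoulder under 75 [ -1.08 198.06  18.58] axis z -0.4216746256217654
shoulder under 75.2 [ -1.08 197.86  18.64] axis z -0.35581302964020267
shoulder top 80.2 [ -1.08 192.86  18.8 ] axis z -0.20208393875344655
neckbase 80.2 [ -1.08 192.85  10.52] axis z -0.4827011727960038
necktop 110.2 [ -1.07 162.85  11.16] axis z 0.1576631858962898
time_s: 19.65
ee_pos: [547.9, 150.9, 273.0]
ee_rot: [-89.9, -0.0, -15.0]
force: [-5.6, -0.1, 20.5]
width: 21.1
[547.89 150.93 273.03] [-5.55 -0.13 20.48] [-0.09  1.08  0.06] [-89.86  -0.04 -15.04]
```

```bash
python3 -m handwheel '{"xyz":[[0.1,1,0],[0.1,2,0],[0.1,2.6,0],[0.1,3,0],[0.1,3.3,0],[0.1,3.6,0],[0.1,3.6,0],[0.1,3.6,0]],"rotation":[[0,0,0],[0,0,0],[-0.0005,0,0.001],[-0.0005,0,0.001],[-0.0005,0,0.001],[-0.0005,0,0.001],[-0.0005,0,0.001],[-0.0005,0,0.001]],"fingers":[15,15,15,15,15,15,15,15]}' 60
python3 - <<'E'
from h import *
p,R,s=pose();print(p,s["force"],s["ft_torque"],s["ee_rot"])
E
```

```text
time_s: 20.65
ee_pos: [547.5, 150.6, 273.0]
ee_rot: [-89.7, -0.1, -15.1]
force: [-7.6, -1.3, 25.1]
width: 20.9
[547.5  150.63 272.98] [-7.6  -1.26 25.14] [-0.16  1.45  0.03] [-89.74  -0.14 -15.05]
```

```bash
python3 -m handwheel '{"xyz":[[0.2,0,0],[0.2,0,0],[0.1,0,0],[0,0,0],[0,0,0],[0,0,0],[0,0,0],[0,0,0]],"rotation":[[-0.002,0,0.001],[-0.001,0,0.001],[0,0,0],[0,0,0],[0,0,0],[0,0,0],[0,0,0],[0,0,0]],"fingers":[15,15,15,15,15,15,15,15]}' 30
python3 - <<'E'
from h import *
p,R,s=pose();print(p,s["force"],s["ft_torque"],s["ee_rot"])
E
```

```text
time_s: 21.65
ee_pos: [548.4, 150.9, 273.0]
ee_rot: [-89.9, 0.0, -15.0]
force: [-1.1, 1.5, 5.8]
width: 21.2
[548.35 150.87 273.03] [-1.12  1.53  5.76] [ 0.22  0.05 -0.01] [-89.93   0.05 -15.05]
```

Hard stop confirmed: TCP z held at 273.0 while the force rose from 17 to 25 N. Next I release and back off.

```bash
python3 -m handwheel '{"xyz":[[0,0,0],[0,0,0],[0,0,0],[0,0,0],[0,0,0],[0,0,0],[0,0,0],[0,0,0]],"rotation":[[0,0,0],[0,0,0],[0,0,0],[0,0,0],[0,0,0],[0,0,0],[0,0,0],[0,0,0]],"fingers":[24,28,34,40,42,42,42,42]}' 10
python3 -m handwheel '{"xyz":[[0,-6,0],[0,-15,0],[0,-25,0],[0,-25,0],[0,-20,-20],[0,0,-30],[0,0,-20],[0,0,0]],"rotation":[[0,0,0],[0,0,0],[0,0,0],[0,0,0],[0,0,0],[0,0,0],[0,0,0],[0,0,0]],"fingers":[42,42,42,42,42,42,42,42]}'
python3 - <<'E'
from h import *
import cv2
im=cams.camera("wrist");s=cams.camera("side");t=cams.camera("top")
cv2.imwrite("pics/w10raw.png",im)
cv2.imwrite("pics/w10.png",cv2.resize(im,(800,600),interpolation=cv2.INTER_CUBIC))
cv2.imwrite("pics/s10.png",cv2.resize(s[210:300,225:315],None,fx=6.5,fy=6.5,interpolation=cv2.INTER_CUBIC))
i=cams.camera_info("wrist");np.savez("w10.npz",P=np.array(i["pose"]),p=pose()[0],r=pose()[2]["ee_rot"])
p,R,s=pose();print(p,s["force"],s["ee_rot"])
E
```

```text
time_s: 22.65
ee_pos: [547.8, 150.1, 270.3]
ee_rot: [-90.2, 0.3, -15.0]
force: [-0.4, 0.2, -0.2]
width: 42.0
time_s: 23.65
ee_pos: [530.1, 81.2, 371.7]
ee_rot: [-89.9, -0.2, -15.0]
force: [-0.2, 0.6, -0.5]
width: 41.9
[530.59  82.56 371.  ] [ 0.02  0.48 -0.16] [-89.95  -0.11 -14.87]
```

View pics/w10.png

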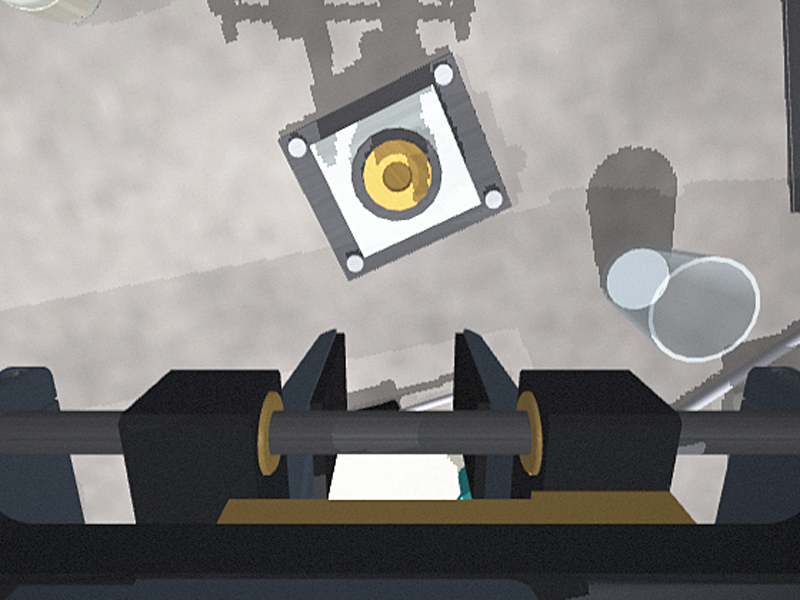

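View pics/s10.png

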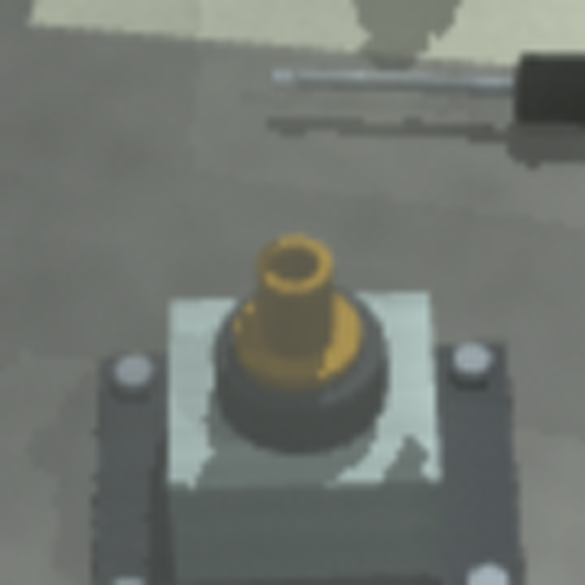

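```bash
python3 -m handwheel '{"xyz":[[0,15,30],[0,15,25],[0,15,0],[0,0,0],[0,0,0],[0,0,0],[0,0,0],[0,0,0]],"rotation":[[0,0,0],[0,0,0],[0,0,0],[0,0,0],[0,0,0],[0,0,0],[0,0,0],[0,0,0]],"fingers":[42,42,42,42,42,42,42,42]}'
python3 - <<'E'
from h import *
import cv2
im=cams.camera("wrist");t=cams.camera("top")
cv2.imwrite("pics/w11.png",cv2.resize(im[100:280,190:370],None,fx=3.3,fy=3.3,interpolation=cv2.INTER_CUBIC))
cv2.imwrite("pics/t11.png",t)
E
```

```text
time_s: 24.8
ee_pos: [545.9, 137.8, 325.2]
ee_rot: [-89.9, -0.2, -14.8]
force: [0.1, 0.3, 0.2]
width: 42.0
```

View pics/w11.png

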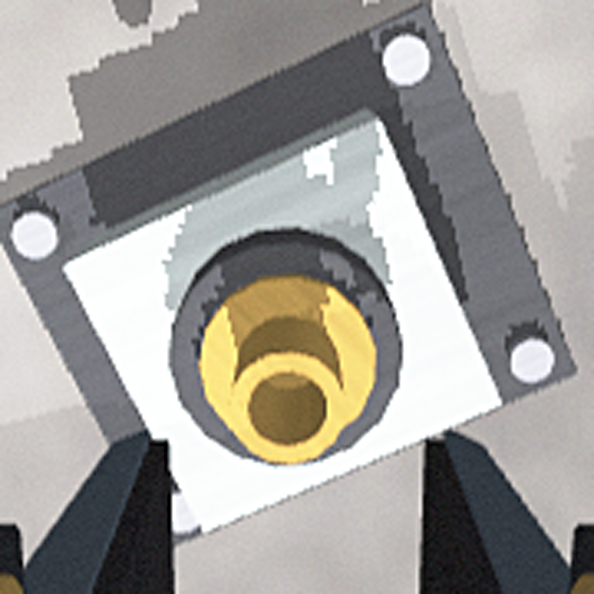

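View pics/t11.png

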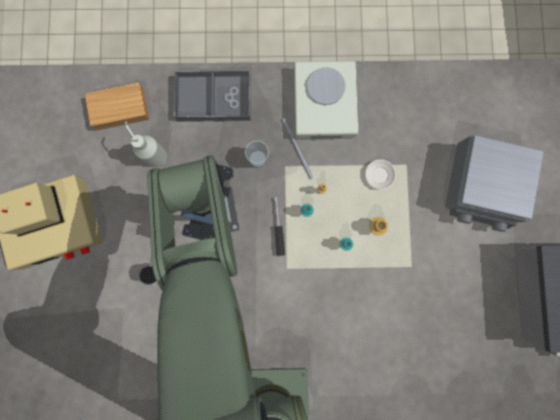

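Run:
```python
from h import *
import cv2
im=cams.camera("wrist")
cv2.imwrite("pics/w12.png",cv2.resize(im[162:246,236:320],None,fx=7,fy=7,interpolation=cv2.INTER_CUBIC))
i=cams.camera_info("wrist");np.savez("w12.npz",P=np.array(i["pose"]),p=pose()[0],r=pose()[2]["ee_rot"])
```

```text
(no output)
```

View pics/w12.png

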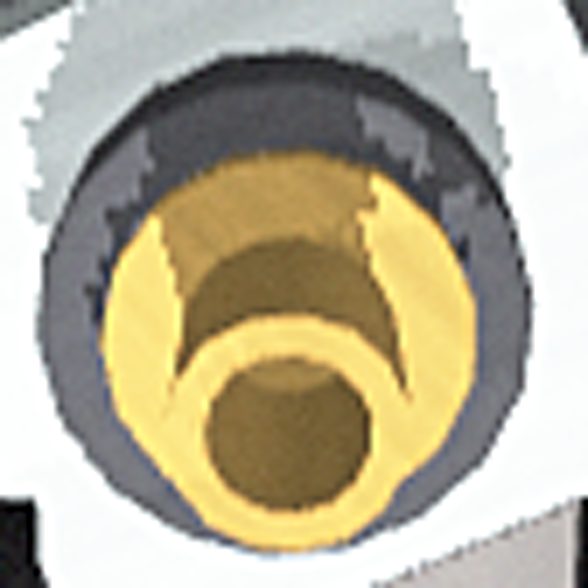

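Run:
```python
src=open("fit.py").read().split("c0=")[0].replace("w7.npz","w12.npz")
exec(src)
f=lambda q:np.array([((x+.5)/7-.5+236,(y+.5)/7-.5+162) for x,y in q])
ct=f([(40,320),(60,410),(110,480),(190,540),(530,320),(515,400),(470,470),(400,525),(285,80)])
sh=f([(150,215),(104,310),(110,370),(150,440),(440,225),(475,320),(465,390),(425,455),(290,151)])
nk=f([(292,315),(292,551),(183,470),(400,475)])
base=f([(285,51),(200,75),(370,65)])
def run(name,fun,x0):
    r=least_squares(fun,x0,diff_step=1e-4);J=r.jac;s2=np.mean(r.fun**2);print(name,r.x,"rms",np.sqrt(s2),"sd",np.sqrt(np.diag(np.linalg.inv(J.T@J))*s2));print(r.fun.round(1))
run("cx,cy,zc",lambda x:np.r_[sdist(ct,circ(x,x[2],26)),sdist(base,circ(x,55,26))],[547,150,72])
run("cx,cy,zs",lambda x:np.r_[sdist(sh,circ(x,x[2],19)),sdist(nk,circ(x,x[2]+30,11))],[547,150,80])
run("all cx cy zc zs",lambda x:np.r_[sdist(ct,circ(x,x[2],26)),sdist(base,circ(x,55,26)),sdist(sh,circ(x,x[3],19)),sdist(nk,circ(x,x[3]+30,11))],[547,150,72,80])
```

```text
cx,cy,zc [546.27 150.64  69.4 ] rms 0.4441192079309919 sd [0.16 0.18 0.66]
[-0.3 -0.2 -0.3  0.7 -0.4 -0.2 -0.4 -0.2 -0.5  0.6 -0.6  0.7]
cx,cy,zs [546.99 150.69  76.29] rms 0.5682809411639422 sd [0.17 0.48 1.49]
[ 0.3  0.5 -0.1 -0.8  0.2 -0.3 -0.4 -0.3  0.6 -0.7  1.1 -0.8 -0.2]
all cx cy zc zs [546.7  150.61  69.43  75.73] rms 0.6186138135545141 sd [0.11 0.09 0.68 0.71]
[ 0.3  0.4  0.2  1.  -0.9 -0.7 -0.7 -0.4 -0.6  0.5 -0.5  0.4  0.1  0.2
 -0.3 -1.   0.5  0.2  0.1 -0.1  0.6 -0.7  1.2 -1.1  0.2]
```

Run:
```python
from h import *
plan([548.2,150.9,308],-15,3)
```

```text
dist 21.49184136844795 turn [-0.07  0.18  0.15]
[[-0.36, 5.68, 4.35], [-0.35, 5.68, 4.36], [-0.35, 5.67, 4.36]]
[[-0.0004, 0.001, 0.0009], [-0.0004, 0.001, 0.0009], [-0.0004, 0.001, 0.0009]]
```

```bash
python3 -m handwheel '{"xyz":[[-0.3,0,4.4],[-0.3,0,4.4],[-0.3,2,4.3],[0,3,0],[0,4,0],[0,4,0],[0,0,0],[0,0,0]],"rotation":[[0,0.003,0.003],[0,0,0],[0,0,0],[0,0,0],[0,0,0],[0,0,0],[0,0,0],[0,0,0]],"fingers":[0,0,0,0,0,0,0,0]}' 20
python3 - <<'E'
from h import *
plan([548.2,150.9,302.5],-15,1);print(pose()[2]["force"])
E
```

```text
time_s: 25.95
ee_pos: [548.4, 152.0, 310.6]
ee_rot: [-90.0, 0.1, -15.0]
force: [0.7, 0.2, -0.3]
width: 0.4
dist 8.185805084152642 turn [-0.05  0.01 -0.08]
[[0.06, 8.11, -1.1]]
[[-0.0008, 0.0002, -0.0015]]
[ 0.75  0.2  -0.31]
```

```bash
python3 -m handwheel '{"xyz":[[0,2,-1],[0,2,0],[0,2,0],[0,1,0],[0,1,0],[0,1,0],[0,1,0],[0,1,0]],"rotation":[[0,0,0],[0,0,0],[0,0,0],[0,0,0],[0,0,0],[0,0,0],[0,0,0],[0,0,0]],"fingers":[0,0,0,0,0,0,0,0]}'
```

```text
time_s: 26.95
ee_pos: [548.2, 150.9, 301.5]
ee_rot: [-89.9, -0.0, -15.0]
force: [-2.6, -0.4, 7.3]
width: 0.4
```

```bash
python3 -m handwheel '{"xyz":[[0,1,0],[0,1.5,0],[0,2,0],[0,2.4,0],[0,2.4,0],[0,2.4,0],[0,2.4,0],[0,2.4,0]],"rotation":[[0,0,0],[0,0,0],[0,0,0],[0,0,0.0005],[0,0,0.0005],[0,0,0.0005],[0,0,0.0005],[0,0,0.0005]],"fingers":[0,0,0,0,0,0,0,0]}'
```

```text
time_s: 27.95
ee_pos: [547.0, 150.5, 301.4]
ee_rot: [-89.7, -0.3, -15.0]
force: [-3.6, -1.1, 13.1]
width: 0.6
```

```bash
python3 -m handwheel '{"xyz":[[0.4,0,0],[0.4,1.5,0],[0.3,2.4,0],[0.3,3,0],[0.3,3.4,0],[0.3,3.4,0],[0.3,3.4,0],[0.3,3.4,0]],"rotation":[[-0.002,0,0.003],[-0.001,0,0.002],[-0.001,0,0.001],[-0.0005,0,0.001],[-0.0005,0,0.001],[-0.0005,0,0.001],[-0.0005,0,0.001],[-0.0005,0,0.001]],"fingers":[0,0,0,0,0,0,0,0]}'
```

```text
time_s: 28.95
ee_pos: [548.2, 150.2, 301.3]
ee_rot: [-89.7, -0.1, -15.0]
force: [-6.7, -0.6, 22.2]
width: 0.3
```

```bash
python3 -m handwheel '{"xyz":[[0,0,0],[0,-5,0],[0,-15,0],[0,-25,0],[0,-30,0],[0,-20,-30],[0,0,-30],[0,0,0]],"rotation":[[0,0,0],[0,0,0],[0,0,0],[0,0,0],[0,0,0],[0,0,0],[0,0,0],[0,0,0]],"fingers":[0,0,0,0,0,0,0,0]}'
python3 - <<'E'
from h import *
import cv2
im=cams.camera("wrist");s=cams.camera("side")
cv2.imwrite("pics/w13.png",im);cv2.imwrite("pics/s13.png",s)
E
```

```text
time_s: 29.95
ee_pos: [533.1, 91.0, 401.7]
ee_rot: [-89.7, -0.2, -14.9]
force: [-0.4, 1.2, 0.1]
width: 0.3
```

View pics/s13.png

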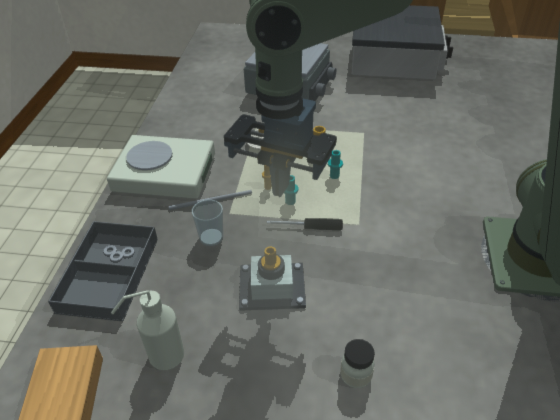

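View pics/w13.png

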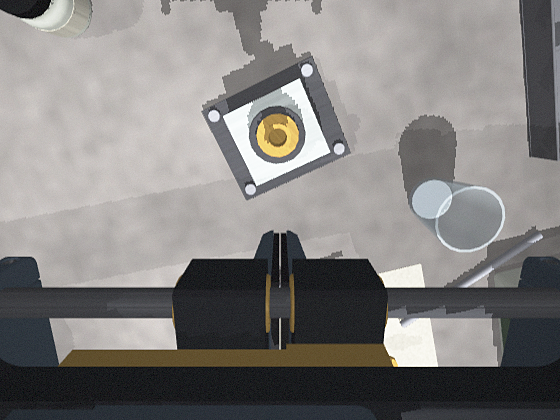

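The bushing stands upright in the block at (270,262) in the side view and (277,133) in the wrist view. The other bushings and bystanders are where they were, and the gripper is clear.

```bash
python3 -c "
from rig import job
print(job.sign_off())"
```

```text
the job is handed in; nothing more can be done
None
```

The middle bronze bushing is pressed spigot-down into the bore, sitting on the seat collar and released. I handed the job in at about 30 s with the gripper about 90 mm above the bushing and touching nothing.

- **Feel for the bottom:** The spigot slid in against a drag of about 12 N, plus the spring. It then stopped hard: the arm height stayed within 0.1 mm while the push rose from 17 to 25 N. That puts the shoulder's underside at about z = 75 mm, so the collar stands about 20 mm above the block.
- **Check after letting go:** I put the closed fingertips on the neck and pushed to 22 N, which moved it only about 0.2 mm. The neck top was within 0.3 mm of the expected height, so the bushing had not sprung back. The largest force I read was about 26 N, though readings came only at the end of each call.
- **Sideways load:** While I pushed, the arm drifted and tilted up to 0.5° with a side force of 5 to 8 N. I levelled it before the final push and again before release.
- **Camera disagreement:** The image fits put the collar top anywhere from 69 to 75 mm. The last fit gave shoulder top to collar top as 6.3 ± 1 mm, where fully home would be 5 mm. I trusted the force check over the pictures here.
- **Everything else:** The other bushings and the rest of the bench looked unmoved in the last pictures.

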